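# Knock the dry-bath inserts out of their block for cleaning

## Robot

A 6-joint arm with a two-finger parallel gripper is mounted at the origin on the work surface; the furniture and walls round the work are solid. World frame = base frame: x ahead of the robot, y to its left, z up, the work surface at z = 0. Lengths are in m, angles in rad, forces in N, time in s.
With the tool pointing down it reaches from about 0.275 to 0.825 m from the base axis. Payload 5.2 kg.
Tool frame: the origin (TCP) lies at the very end of the fingers, on their centre line; the grasp point (between the pads) lies 19 mm behind it (robot.grip_depth is the distance from the TCP to the grasp point, in m); z points along the fingers, y is the direction in which the jaws open and shut (so a half turn about z gives the same grasp; the last joint's range is limited). The gripper opens to 93 mm and grips with 3 to 60 N. Pads are 15 mm wide; open, the fingers measure 128 mm over their backs; the gripper's body (75 mm by 188 mm) begins 65 mm behind the grasp point.
Start: joints at [0.91, 0.259, 1.535, -0, 1.348, -0.203], TCP at [0.243, 0.493, 0.219] pointing down, gripper open.
Joint ranges: [-3.14, 3.14], [-0.91, 2.08], [0.19, 2.58], [-1.22, 4.36], [0.22, 2.71], [-3.12, 3.12]. Speed limits (rad/s): [2.57, 2.57, 3.14, 3.14, 3.14, 3.14].

## Interface

Orientations are given as a 3x3 rotation matrix whose columns are the frame's x, y, z axes.
In Python, from rig import telemetry, eyes, order, robot gives the robot as it stands.
- The arm moves only by the tool move_arm, never from a script. Its argument "commands" is text: rows parted by semicolons, each of 7 numbers parted by spaces: the opening, from 0 (shut) to 1 (fully open), then the shift along the tool's x, y, z in mm, then the turn, a rotation vector about the tool's x, y, z in rad. A call has 1 to 5 rows; each row is the pose to reach, as a shift and turn from the pose measured when the call began, along the tool's axes at that moment; what a row does not reach only later rows make up. A row lasts 1/8 s, in which the tool goes at most 62.5 mm and 10.7 degrees, less where a joint would pass 70% of its speed; a pose out of reach is approached as far as the arm can. A call with a gripper value outside its range is refused whole. The fingers move at their own pace and stop on an object; the grip force is fixed at half the most. Time passes only in rows, so rows that repeat a pose let the fingers close. It gives the time, the measured TCP pose, the force and the opening at its end, in the units of the state.
- telemetry.sense(): the state, without advancing time (a new reading comes with each control period).
- eyes.get_image(name): name is "side" or "top"; returns the picture (384x512x3 uint8, red, green, blue); there is no depth.
- eyes.calibration(name): a dict with "fx", "fy", "cx", "cy" (pixels), "k1" (the pictures are not rectified: a ray, as slopes to the right and down, at radius r is drawn at 1 + k1 r^2 times it, then the intrinsics apply), "R" (3x3) and "t" (3): a world point X has camera coordinates R X + t. Camera axes: x right, y down, z forward; pixel columns grow to the right and rows downward; lengths in m; the calibration is good to about 2 mm. A picture is of the moment at which its call begins. calibration takes no time and is no camera call.
- order.close_job(): hands the job in, once; it reports no verdict.
The state is a dict: "clock": time; "joint_pos": joint angles; "joint_vel": joint speeds; "joint_torque": joint torques, N m; "tool_pos": TCP position; "eef_rot": TCP orientation; "force": force on the tool from outside, world axes, zero at the start; "wrist_torque": the same for the moment, N m; "grip_width": finger opening in m.
Only numpy, scipy, OpenCV 4.12 (cv2) and the standard library are available. Lean on these libraries where they do the work, as an engineer would, in place of code of your own. Each camera call takes 0.05 s, during which the arm holds its last target. There are 200 camera calls.

## Task

Take the cranked knock-out tool and, from underneath through the hole in each occupied well's floor, poke every insert up until it has clicked past its catches and stands proud of the block. When all of them stand proud, hang the tool by its eye on the peg of its stand and let go of it. Only then lift the inserts out and stand them upright on the floor of the white tray; leave the two bottles and the carton behind the block alone.

Things in the scene. Friction and masses are not known exactly. Their poses are not given: they have to be found in the camera images.
- block: Aluminium dry-bath block, fixed, 78 mm deep (its x), 260 mm long (its y), on an end leg plate at each y end (feet reach y = +-0.157), so it is open underneath from front (-x) and back. Origin on the worktop under its centre, z up. Clear height below 58 mm; well floors 58 to 64 mm up; block top 120 mm up. Four round wells in a row at block y = -0.093, -0.031, +0.031, +0.093.
- well0 (a point): Centre of the mouth (120 mm up) of the well at block y = -0.093; axes as the block's. Bore 46 mm, 56 mm deep, a 24 mm through-hole in the middle of its 6 mm floor. Two sprung catches (about 1.5 N each) give way as an insert is pushed up, snap in under it once it has risen 26 mm and carry it there; it cannot sink back.
- well1 (a point): Centre of the mouth (120 mm up) of the well at block y = -0.031; axes as the block's. Bore 46 mm, 56 mm deep, a 24 mm through-hole in the middle of its 6 mm floor. Two sprung catches (about 1.5 N each) give way as an insert is pushed up, snap in under it once it has risen 26 mm and carry it there; it cannot sink back.
- well2 (a point): Centre of the mouth (120 mm up) of the well at block y = +0.031; axes as the block's. Bore 46 mm, 56 mm deep, a 24 mm through-hole in the middle of its 6 mm floor. Two sprung catches (about 1.5 N each) give way as an insert is pushed up, snap in under it once it has risen 26 mm and carry it there; it cannot sink back.
- well3 (a point): Centre of the mouth (120 mm up) of the well at block y = +0.093; axes as the block's. Bore 46 mm, 56 mm deep, a 24 mm through-hole in the middle of its 6 mm floor. Two sprung catches (about 1.5 N each) give way as an insert is pushed up, snap in under it once it has risen 26 mm and carry it there; it cannot sink back.
- insert0: Steel adapter insert, a cylinder 44 mm across and 56 mm tall with a blind 17 mm bore in its top, 0.15 kg. Origin at the centre of its underside, z up. At the start it sits fully down in a well, top flush with the block top, so it cannot be gripped; on the catches it stands 26 mm proud. May be absent.
- insert1: Steel adapter insert, a cylinder 44 mm across and 56 mm tall with a blind 17 mm bore in its top, 0.15 kg. Origin at the centre of its underside, z up. At the start it sits fully down in a well, top flush with the block top, so it cannot be gripped; on the catches it stands 26 mm proud. May be absent.
- insert2: Steel adapter insert, a cylinder 44 mm across and 56 mm tall with a blind 17 mm bore in its top, 0.15 kg. Origin at the centre of its underside, z up. At the start it sits fully down in a well, top flush with the block top, so it cannot be gripped; on the catches it stands 26 mm proud. May be absent.
- insert3: Steel adapter insert, a cylinder 44 mm across and 56 mm tall with a blind 17 mm bore in its top, 0.15 kg. Origin at the centre of its underside, z up. At the start it sits fully down in a well, top flush with the block top, so it cannot be gripped; on the catches it stands 26 mm proud. May be absent.
- tool: Cranked knock-out tool, 0.3 kg, flat in its own xz plane, standing upright; origin on its underside below the shank, z up. Shank, eye and black grip rise at x = 0, 195 mm tall. A foot arm (14 mm wide, 8 mm thick) runs to x = +72 mm and carries the upright pin. A heel (x = -52 to -10 mm, 50 mm wide in y, 10 mm thick) balances it, so it hangs straight from the eye.
- tool_tip (a point): Top of the tool's upright pin (12 mm across) at tool x = 66 mm, 48 mm above the tool's underside and 40 mm above its foot arm.
- tool_eye (a point): Centre of the tool's rectangular eye (tool x = 0, z = 126 mm), which runs through along the tool's y: opening 28 mm in x and 32 mm in z (110 to 142 mm up); the loop round it is 42 mm wide and 10 mm thick.
- tool_grip (a point): Point in the tool's black grip to hold it by (tool x = 0, z = 172 mm). The grip is 24 mm in x, 12 mm in y, from z = 145 to 195 mm; held by its x faces it does not twist when the pin pushes up.
- stand: Fixed stand, origin on the worktop under its centre: base plate 110 x 100 x 10 mm, a post 16 mm (x) by 24 mm (y) at x = +40 mm, 220 mm tall. From it a level round peg, 10 mm across, runs along the stand's -x at z = 190 mm, between a root collar (20 mm across, up to x = +28 mm) and an end collar (18 mm across, x = -41 to -46 mm).
- peg_mid (a point): Middle of the peg's axis between its collars (stand x = -6 mm, z = 190 mm); axes as the stand's, the peg points along -x.
- tray: Loose white plastic tray, 250 (x) x 130 (y) x 24 mm high, walls and floor 4 mm thick, 0.6 kg. Origin at the centre of its underside, z up.
- reagent_lysis: White bottle with a blue cap, 58 mm across, 113 mm tall, behind the block; not to be disturbed. Origin at its foot.
- reagent_amber: Brown bottle with a black cap, 48 mm across, 95 mm tall, behind the block; not to be disturbed. Origin at its foot.
- film_box: Small carton 59 x 120 x 52 mm behind the block; not to be disturbed. Origin at the centre of its underside.
There are look-alikes about, which are no part of the job. What is shaped like the insert0 but blue, green or turquoise is not meant.

How it is judged:
By the outcome, as a careful person would: the job done as asked, in the order asked, and still so for the second after the job is handed in, with the robot touching nothing.
Of insert0, insert1, insert2, insert3 only 3 to 4 are there at a start; the rules pass over those that are not, and their reading is None.
At some moment in a run one of tray may be knocked a few centimetres aside while the robot is not near it.
It also fails if it takes over 200 s, if anything falls off the work surface, if the arm or the gripper's body presses on something with over 40 N, if the wrist force passes 120 N, or if a joint passes its speed limit or range.

## Working session

There is one attempt and no reset: what is moved stays moved. The work goes in short steps, Python scripts to look and compute and a tool call to move; the robot and the scene stay as the last step left them, time stands still between calls to the robot, and variables do not carry over. Pictures are saved under pics/ and viewed, about 12 in all and at most 16, crops included, and the job is handed in when it is done.

Besides the shell and the picture viewer there is one more tool, called after "Request:" as name(argument=value, ...) on one line, values as JSON. move_arm: Moves the arm, as the interface text tells. Its arguments: {"type":"object","properties":{"commands":{"type":"string"}},"required":["commands"]}

```bash
mkdir -p pics; ls; python3 - <<'E'
from rig import telemetry, eyes, order, robot
import cv2
for n in("side","top"):
    im=eyes.get_image(n); cv2.imwrite(f"pics/{n}0.png",cv2.cvtColor(im,cv2.COLOR_RGB2BGR))
    print(n,eyes.calibration(n))
print(telemetry.sense())
E
```

```text
pics
side {'fx': 404.5199777903607, 'fy': 404.5199777903607, 'cx': 249.96396293480151, 'cy': 185.33042025143789, 'k1': 0.007735520438638967, 'R': array([[-0.82072065, -0.5713168 , -0.00383777],
       [-0.22290326,  0.3263804 , -0.91858041],
       [ 0.52605299, -0.75304246, -0.39521551]]), 't': array([0.5072365 , 0.26519462, 1.00412776])}
top {'fx': 469.57288962000223, 'fy': 469.57288962000223, 'cx': 249.63469930011158, 'cy': 190.6921788629183, 'k1': -0.09253288126513706, 'R': array([[ 1.60064047e-02, -9.99868545e-01,  2.58591450e-03],
       [-9.85995795e-01, -1.62135896e-02, -1.65980152e-01],
       [ 1.66000260e-01,  1.07044664e-04, -9.86125703e-01]]), 't': array([0.00812068, 0.64233876, 1.27575683])}
{'clock': 0.1, 'joint_pos': array([ 9.10198928e-01,  2.59286807e-01,  1.53594159e+00, -2.84864234e-05,
        1.34800938e+00, -2.02782433e-01]), 'joint_vel': array([ 0.00188721,  0.00033887, -0.003628  , -0.00017022, -0.00065943,
       -0.00029936]), 'joint_torque': array([ 1.04536542e-03, -4.38209403e+01, -2.84647340e+01,  7.20891799e-02,
        3.61767272e-02, -6.06938073e-06]), 'tool_pos': array([0.24277119, 0.49298205, 0.21790473]), 'eef_rot': array([[-8.97023041e-01,  4.41982679e-01, -9.87490000e-04],
       [ 4.41983677e-01,  8.97022127e-01, -1.31607706e-03],
       [ 3.04117115e-04, -1.61700591e-03, -9.99998646e-01]]), 'force': array([-0.02950391,  0.59045969, -0.46547755]), 'wrist_torque': array([0.01159305, 0.00082795, 0.0344444 ]), 'grip_width': 0.0930631743219287}
```

View pics/side0.png

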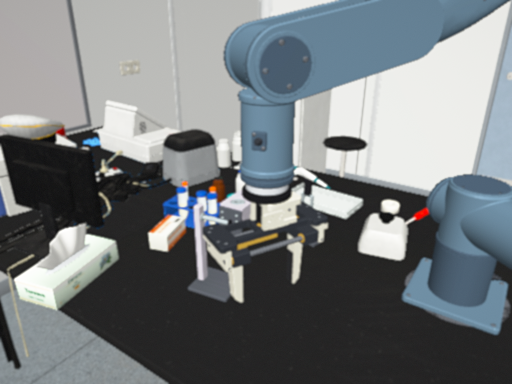

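View pics/top0.png

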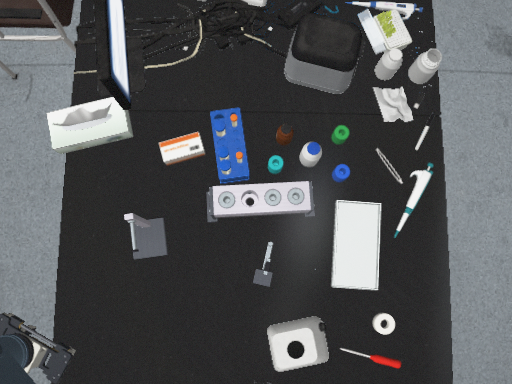

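```bash
cat > h.py <<'E'
import numpy as np, cv2
from rig import telemetry, eyes, order, robot
def snap(n,f=None):
    im=cv2.cvtColor(eyes.get_image(n),cv2.COLOR_RGB2BGR)
    if f: cv2.imwrite(f"pics/{f}.png",im)
    return im
def ray(n,px):
    c=eyes.calibration(n); K=np.array([[c['fx'],0,c['cx']],[0,c['fy'],c['cy']],[0,0,1]])
    u=cv2.undistortPoints(np.array([[px]],float),K,np.array([c['k1'],0,0,0.]))[0,0]
    return -c['R'].T@c['t'], c['R'].T@np.array([u[0],u[1],1])
def at(n,px,z):
    o,d=ray(n,px); return (o+d*(z-o[2])/d[2])
def proj(n,X):
    c=eyes.calibration(n); K=np.array([[c['fx'],0,c['cx']],[0,c['fy'],c['cy']],[0,0,1]])
    return cv2.projectPoints(np.array(X,float).reshape(-1,1,3),cv2.Rodrigues(c['R'])[0],c['t'],K,np.array([c['k1'],0,0,0.]))[0][:,0]
def crop(im,x0,y0,x1,y1,s): return cv2.resize(im[y0:y1,x0:x1],None,fx=s,fy=s,interpolation=cv2.INTER_CUBIC)
E
python3 - <<'E'
from h import *
im=cv2.imread("pics/top0.png")
a=crop(im,120,170,320,300,4); cv2.imwrite("pics/c1.png",a)
for p in[(227,199),(250,200),(273,197),(296,196)]: print('well',p,at('top',p,.12).round(4))
g=cv2.cvtColor(im,cv2.COLOR_BGR2GRAY)
def rect(x0,y0,x1,y1,t,z):
    m=(g[y0:y1,x0:x1]>t).astype(np.uint8); c=max(cv2.findContours(m,0,2)[0],key=cv2.contourArea)
    b=cv2.boxPoints(cv2.minAreaRect(c))+[x0,y0]; print(b.round(1).tolist(),[at('top',q,z)[:2].round(3).tolist() for q in b],at('top',b.mean(0),z).round(4))
rect(325,190,390,300,140,.024)
rect(200,175,320,225,150,.12)
E
```

```text
well (227, 199) [0.6074 0.0788 0.12  ]
well (250, 200) [0.6057 0.0171 0.12  ]
well (273, 197) [ 0.6148 -0.0444  0.12  ]
well (296, 196) [ 0.6185 -0.1062  0.12  ]
[[330.9, 287.4], [335.4, 199.5], [382.3, 201.9], [377.8, 289.8]] [[0.375, -0.215], [0.625, -0.23], [0.621, -0.368], [0.369, -0.348]] [ 0.4958 -0.2897  0.024 ]
[[211.9, 185.8], [308.9, 180.6], [310.4, 209.7], [213.5, 214.9]] [[0.643, 0.12], [0.661, -0.141], [0.582, -0.145], [0.564, 0.114]] [ 0.6123 -0.0127  0.12  ]
```

View pics/c1.png

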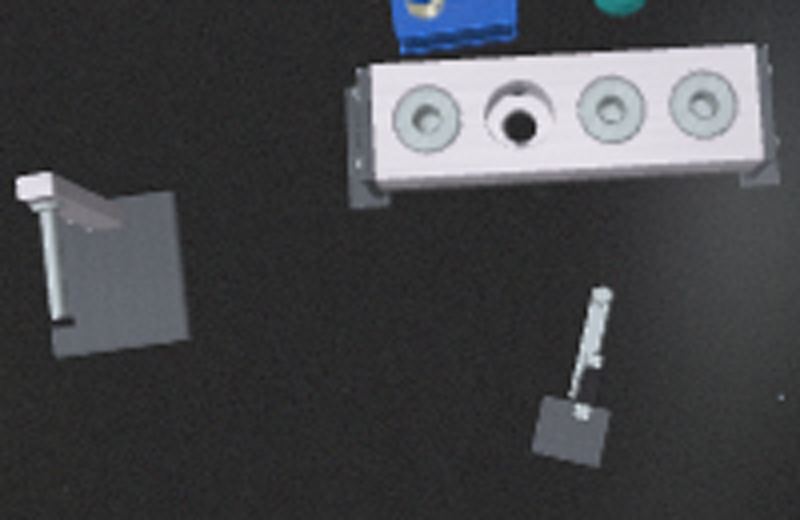

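```bash
python3 - <<'E'
from h import *
f=lambda p:(p[0]/4+119.6,p[1]/4+169.6)
print('pin',at('top',f((602,294)),.048).round(4))
H=[at('top',f(p),.010) for p in[(545,396),(610,408),(600,467),(532,452)]]
H=np.array(H);print('heel',H[:,:2].round(4),H.mean(0).round(4))
P=np.array([at('top',f(p),.19) for p in[(45,208),(60,316)]]);d=P[1]-P[0];print('peg',P.round(4),'yaw of -x',np.arctan2(-d[1],-d[0]),np.linalg.norm(d))
B=np.array([at('top',f(p),.01) for p in[(175,192),(188,340),(55,356)]]);print('base',B.round(4),'centre',((B[0]+B[2])/2).round(4)); d=B[0]-B[1]; print(np.arctan2(d[1],d[0]),np.linalg.norm(d),np.linalg.norm(B[2]-B[1]))
print('posttop',at('top',f((34,186)),.22))
W=np.array([at('top',f(p),.12)[:2] for p in[(427,119),(519,115),(611,109),(703,104)]])
print(W.round(4)); d=W[3]-W[0];print('yaw',np.arctan2(d[0],-d[1]),np.linalg.norm(d),W.mean(0))
im=cv2.imread("pics/side0.png");cv2.imwrite("pics/c2.png",crop(im,170,170,340,310,4.5))
c=eyes.calibration('top');print(-c['R'].T@c['t'])
E
```

```text
pin [ 0.4955 -0.041   0.048 ]
heel [[ 0.4244 -0.0028]
 [ 0.4166 -0.0493]
 [ 0.375  -0.0426]
 [ 0.3848  0.0059]] [ 0.4002 -0.0222  0.01  ]
peg [[0.5352 0.3169 0.19  ]
 [0.4676 0.3038 0.19  ]] yaw of -x 0.19181344477151996 0.06882704266109077
base [[0.5661 0.268  0.01  ]
 [0.4595 0.254  0.01  ]
 [0.446  0.3497 0.01  ]] centre [0.506  0.3089 0.01  ]
0.1306473418010911 0.10750969786592025 0.09670692498115215
posttop [0.54572271 0.31692522 0.22      ]
[[ 0.6064  0.0805]
 [ 0.6101  0.019 ]
 [ 0.6152 -0.0427]
 [ 0.6196 -0.1045]]
yaw 0.07124251426036782 0.18548712917541338 [ 0.61283787 -0.01190667]
[0.42143737 0.01839767 1.36465109]
```

View pics/c2.png

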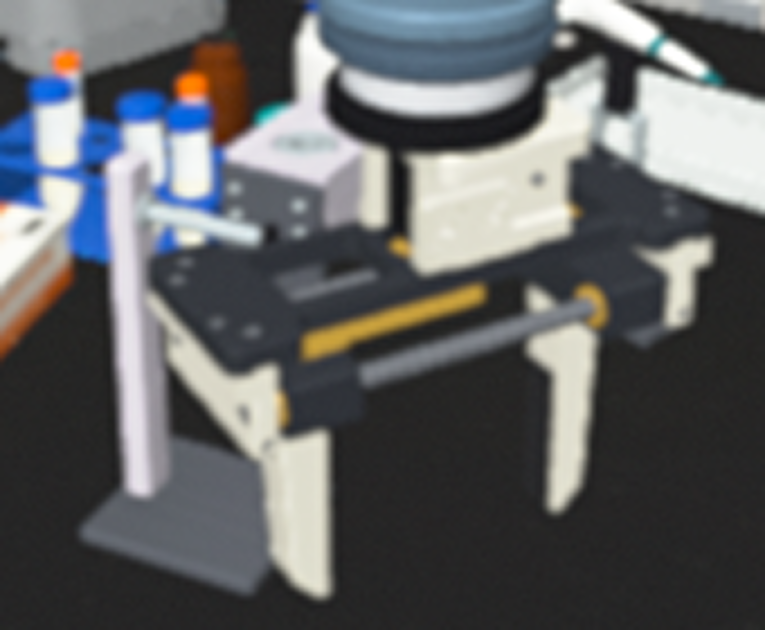

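```bash
cat >> h.py <<'E'
from scipy.spatial.transform import Rotation as Ro
def go(*T):
    """targets (x,y,z TCP, jaw angle) -> rows from the present pose"""
    s=telemetry.sense(); R=s['eef_rot']; print('now',s['clock'],s['tool_pos'].round(4),'jaw',round(np.arctan2(R[1,1],R[0,1]),4),'F',s['force'].round(1),'w',round(s['grip_width'],4))
    for x,y,z,a in T:
        yv=np.array([np.cos(a),np.sin(a),0]); zv=np.array([0,0,-1.]); Rt=np.c_[np.cross(yv,zv),yv,zv]
        print((x,y,z,a),'->',((R.T@(np.array([x,y,z])-s['tool_pos']))*1000).round(1),Ro.from_matrix(R.T@Rt).as_rotvec().round(3))
E
python3 -c "
from h import *
go((.4306,-.0282,.26,-.195),(.4306,-.0282,.153,-.195))"
```

```text
now 0.1 [0.2428 0.493  0.2179] jaw 1.113 F [-0.   0.6 -0.5] w 0.0931
(0.4306, -0.0282, 0.26, -0.195) -> [-398.8 -384.6  -41.6] [-2.000e-03  1.000e-03  1.308e+00]
(0.4306, -0.0282, 0.153, -0.195) -> [-398.9 -384.4   65.4] [-2.000e-03  1.000e-03  1.308e+00]
```

Request:
move_arm(commands="1 -40 -40 -42 0 0 0.13; 1 -399 -385 -42 -0.002 0.001 1.308; 1 -399 -385 -42 -0.002 0.001 1.308; 1 -399 -385 -42 -0.002 0.001 1.308; 1 -399 -385 -42 -0.002 0.001 1.308")

```text
clock: 0.72
tool_pos: [0.3441, 0.2085, 0.2578]
eef_rot: [[-0.226, 0.974, -0.0], [0.974, 0.226, -0.0], [-0.0, -0.0, -1.0]]
force: [0.7, 0.5, -0.5]
grip_width: 0.0928
```

```bash
python3 -c "
from h import *
go((.4306,-.0282,.26,-.195),(.4306,-.0282,.153,-.195))"
```

```text
now 0.725 [0.3441 0.2085 0.2578] jaw 0.2275 F [ 0.7  0.5 -0.5] w 0.0928
(0.4306, -0.0282, 0.26, -0.195) -> [-250.1   30.8   -2.2] [-0.     0.     0.423]
(0.4306, -0.0282, 0.153, -0.195) -> [-250.1   30.9  104.8] [-0.     0.     0.423]
```

Request:
move_arm(commands="1 -250 31 -2 0 0 0.423; 1 -250 31 -2 0 0 0.423; 1 -250 31 -2 0 0 0.423; 1 -250 31 -2 0 0 0.423; 1 -250 31 -2 0 0 0.423")

```text
clock: 1.35
tool_pos: [0.4315, -0.0319, 0.2592]
eef_rot: [[0.2, 0.98, -0.001], [0.98, -0.2, -0.001], [-0.001, -0.001, -1.0]]
force: [-0.6, -0.1, 0.5]
grip_width: 0.0926
```

```bash
python3 -c "
from h import *
go((.4306,-.0282,.26,-.195),(.4306,-.0282,.153,-.195))
im=snap('side','s1'); cv2.imwrite('pics/s1c.png',crop(im,170,130,400,310,3.3))
print(proj('side',[[.4306,-.0282,0],[.4306,-.0282,.195],[.4955,-.041,.048],[.506,.309,.01],[.4676,.3038,.19],[.5352,.3169,.19]]).round(1).tolist())
"
```

```text
now 1.35 [ 0.4315 -0.0319  0.2592] jaw -0.2018 F [-0.6 -0.1  0.5] w 0.0926
(0.4306, -0.0282, 0.26, -0.195) -> [ 3.4 -1.7 -0.8] [-0.001  0.001 -0.007]
(0.4306, -0.0282, 0.153, -0.195) -> [  3.5  -1.6 106.2] [-0.001  0.001 -0.007]
[[304.9, 237.0], [308.2, 178.7], [289.2, 216.2], [216.8, 280.9], [228.2, 221.9], [202.6, 216.5]]
```

View pics/s1c.png

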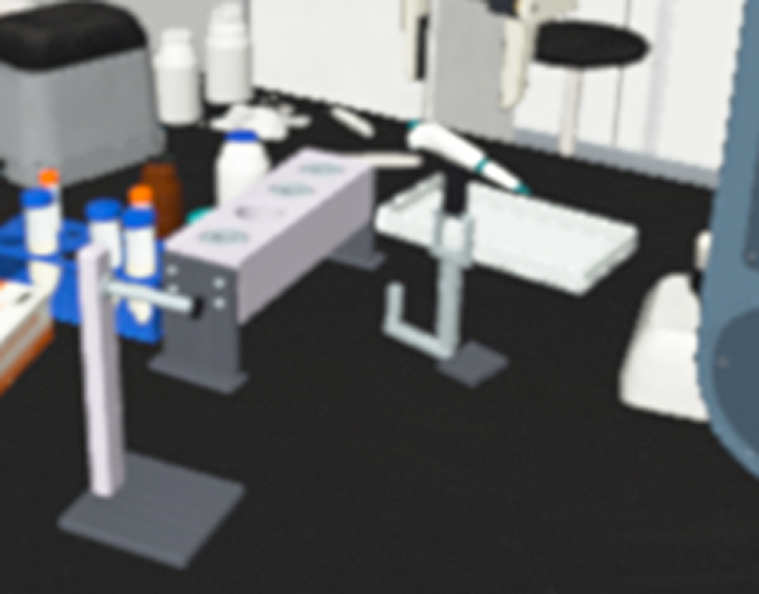

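Request:
move_arm(commands="1 3.5 -1.6 40 0 0 -0.007; 1 3.5 -1.6 106 0 0 -0.007; 1 3.5 -1.6 106 0 0 -0.007; 0 3.5 -1.6 106 0 0 -0.007; 0 3.5 -1.6 106 0 0 -0.007")

```text
clock: 2.02
tool_pos: [0.4316, -0.0264, 0.1556]
eef_rot: [[0.191, 0.982, 0.003], [0.982, -0.191, -0.001], [-0.001, 0.003, -1.0]]
force: [-0.4, 0.6, -0.1]
grip_width: 0.0774
```

Request:
move_arm(commands="0 0 0 0 0 0 0; 0 0 0 0 0 0 0; 0 0 0 0 0 0 0; 0 0 0 -15 0 0 0; 0 0 0 -30 0 0 0")

```text
clock: 2.65
tool_pos: [0.4313, -0.0263, 0.1857]
eef_rot: [[0.191, 0.982, 0.002], [0.982, -0.191, -0.001], [-0.0, 0.002, -1.0]]
force: [0.1, 0.4, 0.1]
grip_width: 0.0277
```

```bash
python3 -c "
from h import *
go((.4306,-.0282,.153,-.195))
im=snap('side','s2'); t=snap('top','t2'); a=crop(im,240,130,360,260,4); b=crop(t,230,170,330,300,4); cv2.imwrite('pics/s2c.png',np.hstack([a,b]))
"
```

```text
now 2.65 [ 0.4313 -0.0263  0.1857] jaw -0.1923 F [0.1 0.4 0.1] w 0.0277
(0.4306, -0.0282, 0.153, -0.195) -> [-2.  -0.4 32.7] [0.002 0.    0.003]
```

View pics/s2c.png

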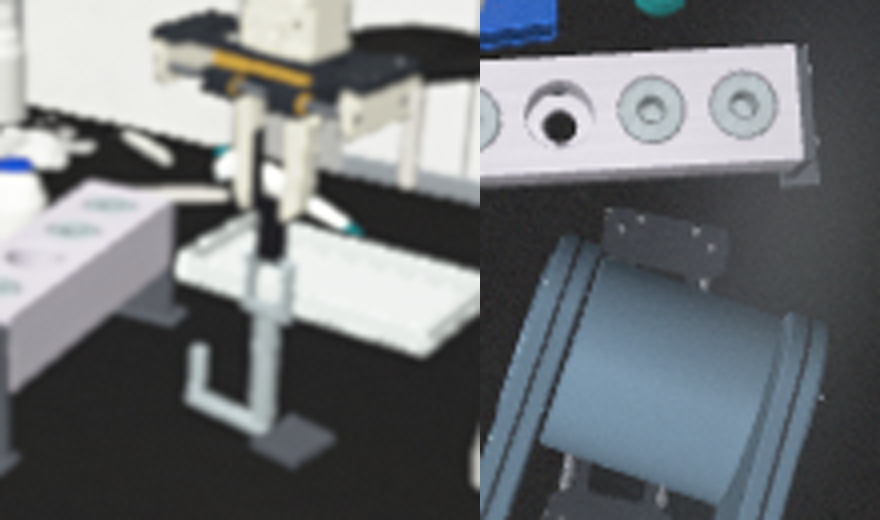

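Request:
move_arm(commands="0.4 -2 0 16 0 0 0; 0.4 -2 0 33 0 0 0; 0.4 -2 0 33 0 0 0; 0 -2 0 33 0 0 0; 0 -2 0 33 0 0 0")

```text
clock: 3.38
tool_pos: [0.4319, -0.0287, 0.1549]
eef_rot: [[0.191, 0.982, 0.005], [0.982, -0.191, -0.002], [-0.001, 0.005, -1.0]]
force: [0.1, 0.4, -1.1]
grip_width: 0.0234
```

Request:
move_arm(commands="0 0 0 0 0 0 0; 0 0 0 0 0 0 0; 0 0 0 0 0 0 0; 0 0 0 0 0 0 0; 0 0 0 0 0 0 0")

```text
clock: 4.0
tool_pos: [0.4319, -0.0287, 0.1549]
eef_rot: [[0.191, 0.982, 0.005], [0.982, -0.191, -0.002], [-0.001, 0.005, -1.0]]
force: [-0.2, 0.0, -2.8]
grip_width: 0.0238
```

```bash
python3 -c "
from h import *
go((.4319,-.0287,.175,-.192),(.4738,-.1151,.175,.071),(.4738,-.1151,.160,.071))"
```

```text
now 4.0 [ 0.4319 -0.0287  0.1549] jaw -0.1922 F [-0.2  0.  -2.8] w 0.0238
(0.4319, -0.0287, 0.175, -0.192) -> [ -0.    0.1 -20.1] [ 0.005  0.001 -0.   ]
(0.4738, -0.1151, 0.175, 0.071) -> [-76.9  57.8 -19.8] [ 0.005  0.002 -0.263]
(0.4738, -0.1151, 0.16, 0.071) -> [-76.8  57.7  -4.8] [ 0.005  0.002 -0.263]
```

Request:
move_arm(commands="0 0 0 -20 0 0 0; 0 -40 29 -20 0 0 -0.13; 0 -77 58 -20 0.005 0.002 -0.263; 0 -77 58 -20 0.005 0.002 -0.263; 0 -77 58 -5 0.005 0.002 -0.263")

```text
clock: 4.62
tool_pos: [0.4745, -0.1155, 0.1602]
eef_rot: [[-0.069, 0.998, 0.001], [0.998, 0.069, 0.0], [-0.0, 0.001, -1.0]]
force: [0.2, 0.3, -3.3]
grip_width: 0.0238
```

```bash
python3 -c "
from h import *
go((.4738,-.1151,.160,.071))
im=snap('side','s3'); t=snap('top','t3'); a=crop(im,240,130,360,260,4); b=crop(t,230,170,340,300,4); cv2.imwrite('pics/s3c.png',np.hstack([a,b]))
s=telemetry.sense();j=s['eef_rot'][:,1];o=s['tool_pos']; p=o+.066*j;p[2]-=.107
print(p,proj('side',[p]),proj('top',[p]))
"
```

```text
now 4.625 [ 0.4745 -0.1155  0.1602] jaw 0.0692 F [ 0.2  0.3 -3.3] w 0.0238
(0.4738, -0.1151, 0.16, 0.071) -> [ 0.4 -0.6  0.2] [ 0.001  0.    -0.002]
[ 0.53787331 -0.10904798  0.05063676] [[288.31482355 204.27980972]] [[294.52221793 228.25855585]]
```

View pics/s3c.png

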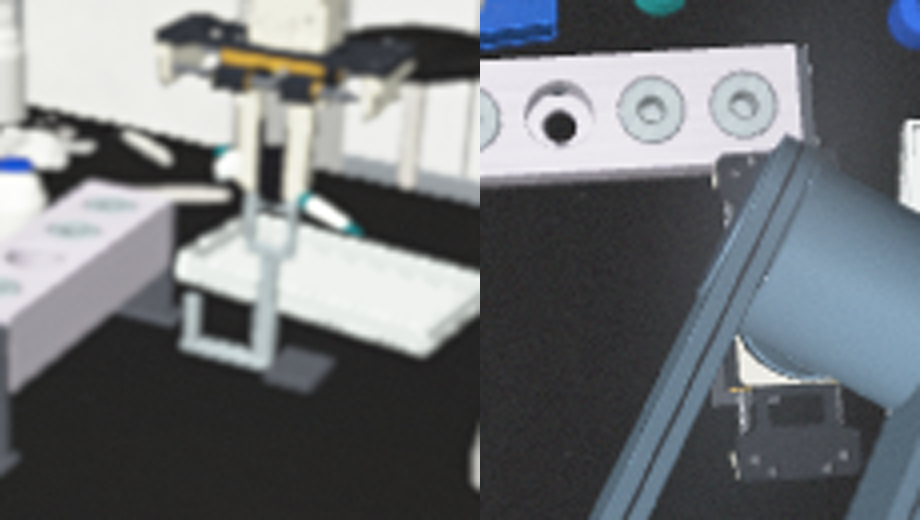

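Request:
move_arm(commands="0 0 30 0 0 0 -0.002; 0 0 60 0 0 0 -0.002; 0 0 79 0 0 0 -0.002; 0 0 79 0 0 0 -0.002; 0 0 79 -6 0 0 -0.002")

```text
clock: 5.35
tool_pos: [0.5493, -0.1071, 0.1629]
eef_rot: [[-0.073, 0.997, -0.007], [0.997, 0.073, 0.004], [0.004, -0.007, -1.0]]
force: [-0.3, -0.1, -1.9]
grip_width: 0.0237
```

```bash
python3 -c "
from h import *
go((.5536,-.1094,.160,.071),(.5536,-.1094,.203,.071))
s=telemetry.sense();print(s['force'],s['wrist_torque'])"
```

```text
now 5.35 [ 0.5493 -0.1071  0.1629] jaw 0.0736 F [-0.3 -0.1 -1.9] w 0.0237
(0.5536, -0.1094, 0.16, 0.071) -> [-2.6  4.1  2.8] [-0.007 -0.004  0.003]
(0.5536, -0.1094, 0.203, 0.071) -> [ -2.4   3.8 -40.2] [-0.007 -0.004  0.003]
[-0.30245695 -0.05149199 -1.92166541] [-0.06096702  0.08119607 -0.02666793]
```

Request:
move_arm(commands="0 -2.4 4 1 -0.007 -0.004 0.003; 0 -2.4 4 0 -0.007 -0.004 0.003; 0 -2.4 4 -10 -0.007 -0.004 0.003; 0 -2.4 4 -18 -0.007 -0.004 0.003; 0 -2.4 4 -26 -0.007 -0.004 0.003")

```text
clock: 5.98
tool_pos: [0.5533, -0.1093, 0.1891]
eef_rot: [[-0.07, 0.998, -0.001], [0.998, 0.07, 0.001], [0.001, -0.001, -1.0]]
force: [0.3, 0.3, -7.3]
grip_width: 0.0233
```

```bash
python3 -c "
from h import *
go((.5536,-.1094,.203,.071))
s=telemetry.sense();print(s['force'],s['wrist_torque'])"
```

```text
now 5.975 [ 0.5533 -0.1093  0.1891] jaw 0.0705 F [ 0.3  0.3 -7.3] w 0.0233
(0.5536, -0.1094, 0.203, 0.071) -> [ -0.1   0.3 -13.9] [-0.001 -0.001 -0.001]
[ 0.25168708  0.26627939 -7.28766509] [-0.03450608  0.38277611 -0.01756056]
```

Request:
move_arm(commands="0 0 0 -6 0 0 0; 0 0 0 -11 0 0 0; 0 0 0 -12 0 0 0; 0 0 0 -12 0 0 0; 0 0 0 -12 0 0 0")

```text
clock: 6.6
tool_pos: [0.5534, -0.1093, 0.201]
eef_rot: [[-0.07, 0.998, -0.001], [0.998, 0.07, 0.0], [0.001, -0.001, -1.0]]
force: [0.5, -0.7, -3.8]
grip_width: 0.0237
```

Request:
move_arm(commands="0 0 0 10 0 0 0; 0 0 0 22 0 0 0; 0 0 0 34 0 0 0; 0 0 0 41 0 0 0; 0 0 0 41 0 0 0")

```text
clock: 7.22
tool_pos: [0.5529, -0.1091, 0.1592]
eef_rot: [[-0.07, 0.998, -0.002], [0.998, 0.07, 0.001], [0.001, -0.002, -1.0]]
force: [-0.2, 0.4, -3.8]
grip_width: 0.0239
```

```bash
python3 -c "
from h import *
go((.5536,-.1094,.160,.071),(.4738,-.1151,.160,.071))
im=snap('side','s4'); t=snap('top','t4'); a=crop(im,220,130,340,260,4); b=crop(t,200,170,340,300,3.7); b=cv2.resize(b,(480,520));cv2.imwrite('pics/s4c.png',np.hstack([a,b]))"
```

```text
now 7.225 [ 0.5529 -0.1091  0.1592] jaw 0.0704 F [-0.2  0.4 -3.8] w 0.0239
(0.5536, -0.1094, 0.16, 0.071) -> [-0.3  0.7 -0.8] [-0.002 -0.001 -0.001]
(0.4738, -0.1151, 0.16, 0.071) -> [ -0.4 -79.3  -0.6] [-0.002 -0.001 -0.001]
```

View pics/s4c.png

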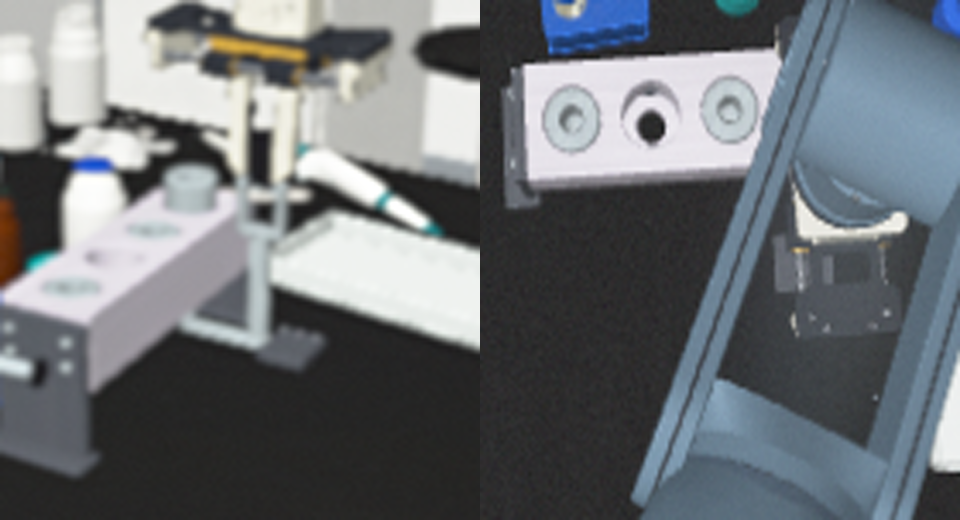

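Request:
move_arm(commands="0 20 0.7 -0.8 0 0 0; 0 45 0.7 -0.8 0 0 0; 0 61.7 0.7 -0.8 0 0 0; 0 61.7 0.7 -0.8 0 0 0; 0 61.7 0.7 -0.8 0 0 0")

```text
clock: 7.95
tool_pos: [0.5502, -0.048, 0.1612]
eef_rot: [[-0.071, 0.997, -0.0], [0.997, 0.071, -0.0], [-0.0, -0.0, -1.0]]
force: [-0.3, -0.2, -3.6]
grip_width: 0.0237
```

```bash
python3 -c "
from h import *
go((.5492,-.0475,.160,.071),(.5492,-.0475,.201,.071))"
```

```text
now 7.95 [ 0.5502 -0.048   0.1612] jaw 0.071 F [-0.3 -0.2 -3.6] w 0.0237
(0.5492, -0.0475, 0.16, 0.071) -> [ 0.5 -0.9  1.2] [-0.  0.  0.]
(0.5492, -0.0475, 0.201, 0.071) -> [  0.5  -0.9 -39.8] [-0.  0.  0.]
```

Request:
move_arm(commands="0 0.5 -0.9 -8 0 0 0; 0 0.5 -0.9 -16 0 0 0; 0 0.5 -0.9 -24 0 0 0; 0 0.5 -0.9 -32 0 0 0; 0 0.5 -0.9 -40 0 0 0")

```text
clock: 8.57
tool_pos: [0.5493, -0.0476, 0.202]
eef_rot: [[-0.071, 0.997, 0.0], [0.997, 0.071, -0.0], [-0.0, 0.0, -1.0]]
force: [-0.2, 0.4, -4.1]
grip_width: 0.0236
```

Request:
move_arm(commands="0 0 0 0 0 0 0; 0 0 0 10 0 0 0; 0 0 0 22 0 0 0; 0 0 0 34 0 0 0; 0 0 0 41 0 0 0")

```text
clock: 9.2
tool_pos: [0.5487, -0.0474, 0.1594]
eef_rot: [[-0.071, 0.997, -0.002], [0.997, 0.071, 0.0], [0.0, -0.002, -1.0]]
force: [-0.5, -0.1, -3.0]
grip_width: 0.0239
```

```bash
python3 -c "
from h import *
go((.5492,-.0475,.160,.071),(.5404,.0762,.160,.071))"
```

```text
now 9.2 [ 0.5487 -0.0474  0.1594] jaw 0.0709 F [-0.5 -0.1 -3. ] w 0.0239
(0.5492, -0.0475, 0.16, 0.071) -> [-0.1  0.5 -0.6] [-0.002 -0.    -0.   ]
(0.5404, 0.0762, 0.16, 0.071) -> [123.9   0.4  -0.5] [-0.002 -0.    -0.   ]
```

Request:
move_arm(commands="0 30 0.4 -0.5 0 0 0; 0 65 0.4 -0.5 0 0 0; 0 100 0.4 -0.5 0 0 0; 0 123.9 0.4 -0.5 0 0 0; 0 123.9 0.4 -0.5 0 0 0")

```text
clock: 9.82
tool_pos: [0.5401, 0.0777, 0.1597]
eef_rot: [[-0.073, 0.997, -0.002], [0.997, 0.073, 0.001], [0.001, -0.002, -1.0]]
force: [0.1, 0.0, -2.7]
grip_width: 0.024
```

```bash
python3 -c "
from h import *
go((.5404,.0762,.160,.071),(.5404,.0762,.201,.071))"
```

```text
now 9.825 [0.5401 0.0777 0.1597] jaw 0.0735 F [ 0.1  0.  -2.7] w 0.024
(0.5404, 0.0762, 0.16, 0.071) -> [-1.6  0.2 -0.3] [-0.002 -0.001  0.002]
(0.5404, 0.0762, 0.201, 0.071) -> [ -1.5   0.2 -41.3] [-0.002 -0.001  0.002]
```

Request:
move_arm(commands="0 -1.5 0 -4 0 0 0; 0 -1.5 0 -16 0 0 0; 0 -1.5 0 -24 0 0 0; 0 -1.5 0 -32 0 0 0; 0 -1.5 0 -41 0 0 0")

```text
clock: 10.45
tool_pos: [0.5402, 0.076, 0.2012]
eef_rot: [[-0.073, 0.997, -0.002], [0.997, 0.073, 0.001], [0.001, -0.002, -1.0]]
force: [0.6, 0.3, -4.6]
grip_width: 0.024
```

Request:
move_arm(commands="0 0 0 0 0 0 0; 0 0 0 10 0 0 0; 0 0 0 22 0 0 0; 0 0 0 34 0 0 0; 0 0 0 41 0 0 0")

```text
clock: 11.08
tool_pos: [0.5395, 0.0761, 0.1587]
eef_rot: [[-0.073, 0.997, -0.004], [0.997, 0.073, 0.001], [0.001, -0.004, -1.0]]
force: [0.4, 0.3, -1.2]
grip_width: 0.0236
```

```bash
python3 -c "
from h import *
go((.5404,.0762,.160,.071),(.4406,.069,.160,.071))"
```

```text
now 11.075 [0.5395 0.0761 0.1587] jaw 0.0731 F [ 0.4  0.3 -1.2] w 0.0236
(0.5404, 0.0762, 0.16, 0.071) -> [ 0.1  0.9 -1.3] [-0.004 -0.001  0.002]
(0.4406, 0.069, 0.16, 0.071) -> [  0.2 -99.1  -0.9] [-0.004 -0.001  0.002]
```

Request:
move_arm(commands="0 0 -30 -1 0 0 0; 0 0 -65 -1 0 0 0; 0 0 -100 -1 0 0 0; 0 0 -100 -25 0 0 0; 0 0 -100 -65 0 0 0")

```text
clock: 11.7
tool_pos: [0.4386, 0.0688, 0.2236]
eef_rot: [[-0.073, 0.997, -0.007], [0.997, 0.073, 0.001], [0.001, -0.007, -1.0]]
force: [1.0, 0.6, -3.3]
grip_width: 0.0234
```

```bash
python3 -c "
from h import *
go((.4406,.069,.225,.071))
im=snap('side','s5'); t=snap('top','t5'); a=crop(im,200,130,340,270,3.7); b=crop(t,190,160,320,290,4);b=cv2.resize(b,a.shape[1::-1]); cv2.imwrite('pics/s5c.png',np.hstack([a,b])[:,:])
cv2.imwrite('pics/s5c.png',cv2.resize(cv2.imread('pics/s5c.png'),(800,400)))"
```

```text
now 11.7 [0.4386 0.0688 0.2236] jaw 0.073 F [ 1.   0.6 -3.3] w 0.0234
(0.4406, 0.069, 0.225, 0.071) -> [ 0.1  2.  -1.4] [-0.007 -0.001  0.002]
```

View pics/s5c.png

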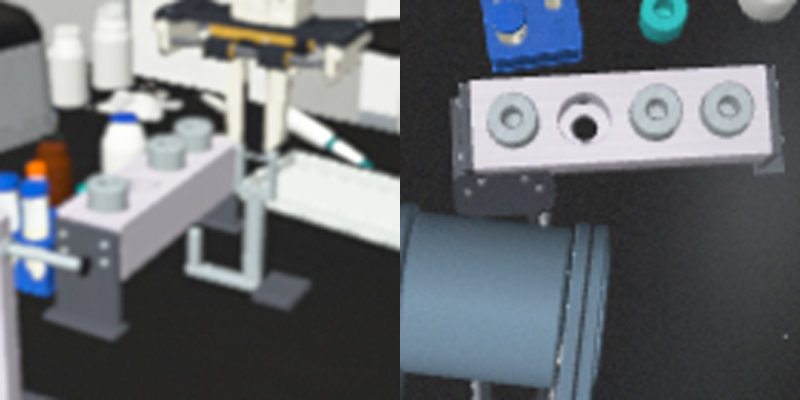

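```bash
python3 - <<'E'
from h import *
im=cv2.imread('pics/t5.png' if 0 else 'pics/top0.png').astype(int); 
y0,y1,x0,x1=221,247,127,140
g=im.mean(2)
rows=[]
for y in range(224,247):
    r=g[y,x0:x1]; w=np.clip(r-110,0,None); rows.append((y,round((w*np.arange(x0,x1)).sum()/max(w.sum(),1),2),int(w.sum())))
print(rows)
P=np.array([at('top',(c,y),.19)[:2] for y,c,s in rows if s>80]);v,_=np.linalg.eigh(np.cov(P.T))[1][:,1],0
print('peg dir',np.arctan2(v[1],v[0]),P.mean(0),P[0],P[-1])
m=((g>70)&(g<125)).astype(np.uint8); m[:,:133]=0;m[:,172:]=0;m[:212]=0;m[265:]=0
c=max(cv2.findContours(m,0,2)[0],key=cv2.contourArea)
b=cv2.minAreaRect(c);q=cv2.boxPoints(b);print(q.round(1).tolist(),b[1]);Q=np.array([at('top',p,.01)[:2] for p in q]);print(Q.round(4))
for i in range(4): d=Q[(i+1)%4]-Q[i];print(np.linalg.norm(d),np.arctan2(d[1],d[0]))
print(g[236:256,131:140].astype(int))
E
```

```text
[(224, np.float64(132.32), 268), (225, np.float64(132.42), 286), (226, np.float64(131.48), 215), (227, np.float64(131.68), 204), (228, np.float64(131.75), 216), (229, np.float64(131.76), 222), (230, np.float64(131.78), 228), (231, np.float64(131.84), 241), (232, np.float64(132.0), 219), (233, np.float64(132.04), 222), (234, np.float64(132.21), 226), (235, np.float64(132.28), 224), (236, np.float64(132.51), 210), (237, np.float64(132.69), 207), (238, np.float64(132.75), 215), (239, np.float64(132.78), 226), (240, np.float64(132.79), 229), (241, np.float64(132.87), 238), (242, np.float64(133.0), 220), (243, np.float64(133.11), 224), (244, np.float64(133.27), 212), (245, np.float64(133.3), 223), (246, np.float64(133.58), 202)]
peg dir -3.010568150208831 [0.50151619 0.31106841] [0.52917449 0.31286331] [0.47402724 0.30673502]
[[133.0, 258.0], [133.0, 213.0], [166.0, 213.0], [166.0, 258.0]] (33.0, 45.0)
[[0.4477 0.3508]
 [0.5779 0.3577]
 [0.5797 0.2608]
 [0.4497 0.2553]]
0.1304120200567412 0.052936601638899246
0.09692533366541083 -1.5525651967706358
0.13003032026485398 -3.0991322352882036
0.09555107506217982 1.5925997406743728
[[127 200 188 133 103 102 103 104 100]
 [112 201 193 140 107 103 102 102 101]
 [ 88 201 196 146 111 104 102 102 101]
 [ 80 204 199 149 112 103 103 104 103]
 [ 73 203 200 155 109  93 104 104 103]
 [ 66 202 199 163 113  94 104 102 102]
 [ 48 176 201 169 113  93 103 104 102]
 [ 47 170 200 175 119  96 102 106 104]
 [ 44 149 200 179 123  98 106 105 101]
 [ 41 152 198 186 126  98 103 104 104]
 [ 42 119 200 190 133 100 107 105 104]
 [ 40 102 201 196 140 108 106 104 102]
 [ 41  75 202 190 134 102  97 103 109]
 [ 42  44 183 138  83  66  65  84 105]
 [ 36  44  45  43  36  37  33  61 105]
 [ 41  49  59  58  57  63  68  80 105]
 [ 39  40  90  91 105 102 107 105 106]
 [ 39  42 104 106 104 105 105 108 105]
 [ 42  43 107 104 104 103 106 106 104]
 [ 42  41 107 102 105 104 104 108 106]]
```

```bash
python3 -c "
from h import *
go((.4237,.3003,.219,1.706))"
```

```text
now 11.8 [0.4428 0.0685 0.228 ] jaw 0.0732 F [ 1.6 -0.5 -3.6] w 0.0239
(0.4237, 0.3003, 0.219, 1.706) -> [232.6  -2.1   8.8] [ 0.003  0.004 -1.633]
```

Request:
move_arm(commands="0 25 0 8 0 0 -0.18; 0 50 0 8 0 0 -0.36; 0 75 -1 8 0 0 -0.54; 0 100 -1 8 0 0 -0.72; 0 125 -2 8 0 0 -0.9")

```text
clock: 12.42
tool_pos: [0.4312, 0.1938, 0.2184]
eef_rot: [[-0.83, 0.558, 0.003], [0.558, 0.83, -0.0], [-0.003, 0.002, -1.0]]
force: [-0.2, 0.4, -2.4]
grip_width: 0.0239
```

```bash
python3 -c "
from h import *
go((.4237,.3003,.219,1.706))"
```

```text
now 12.425 [0.4312 0.1938 0.2184] jaw 0.9791 F [-0.2  0.4 -2.4] w 0.0239
(0.4237, 0.3003, 0.219, 1.706) -> [65.6 84.3 -0.7] [ 0.     0.003 -0.727]
```

Request:
move_arm(commands="0 16 21 0 0 0 -0.18; 0 33 42 0 0 0 -0.36; 0 50 63 0 0 0 -0.54; 0 65.6 84.3 0 0 0.003 -0.727; 0 65.6 84.3 -0.7 0 0.003 -0.727")

```text
clock: 13.05
tool_pos: [0.423, 0.3014, 0.2174]
eef_rot: [[-0.991, -0.137, -0.001], [-0.137, 0.991, -0.0], [0.001, 0.0, -1.0]]
force: [-0.5, 0.0, -2.3]
grip_width: 0.0241
```

```bash
python3 -c "
from h import *
im=snap('side','s6'); cv2.imwrite('pics/s6c.png',crop(im,180,150,300,290,4.2))
go((.4237,.3003,.219,1.706))
s=telemetry.sense();o=s['tool_pos'];R=s['eef_rot'];e=o+R[:,2]*.029
print(proj('side',[e,e+[0,0,.016],e-[0,0,.016],o+R[:,2]*.155,[.4652,.3052,.19],[.502,.3109,.19]]).round(1).tolist())
"
```

```text
now 13.1 [0.4231 0.3005 0.2177] jaw 1.7054 F [-0.1 -0.8 -2.8] w 0.0239
(0.4237, 0.3003, 0.219, 1.706) -> [-0.5 -0.2 -1.3] [-0.001 -0.001 -0.001]
[[244.6, 227.1], [244.5, 220.9], [244.6, 233.2], [245.1, 273.0], [228.7, 222.4], [214.9, 219.2]]
```

View pics/s6c.png

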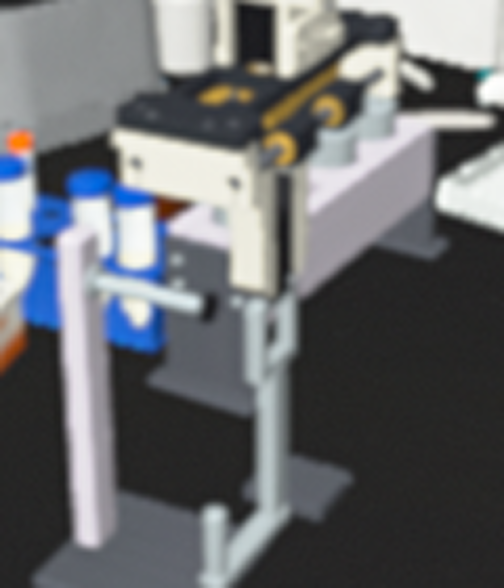

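```bash
python3 -c "
import cv2;g=cv2.imread('pics/s6.png',0);print(g[216:244,238:252]);print(g[215:229,222:236])
print(g[264:292,228:252])"
```

```text
[[234 235 235 232 212 177 153 120  65  45  90 131 148 151]
 [223 227 230 229 209 179 156 119  64  42  84 120 135 145]
 [172 187 198 203 190 171 154 119  63  45  81 110 128 141]
 [120 130 142 147 147 149 145 114  69  70 104 122 126 133]
 [110 113 126 130 128 126 122 100  85 111 141 143 124 110]
 [134 146 168 172 157 129 103  98 118 148 167 154 115  79]
 [154 180 200 204 186 148 117 125 152 176 183 160 110  60]
 [162 192 208 210 187 150 135 150 173 190 189 160 110  57]
 [161 192 203 197 174 146 142 156 177 191 190 160 110  59]
 [155 185 196 190 167 143 137 145 169 189 189 161 110  58]
 [147 181 193 189 164 135 117 125 161 188 189 161 110  59]
 [146 178 193 190 162 119  87 108 158 188 189 162 110  59]
 [145 178 193 190 161 108  71 102 157 187 189 161 111  58]
 [144 178 193 190 161 105  65 102 157 188 189 162 112  58]
 [144 177 193 190 161 106  74 111 163 189 189 162 109  58]
 [143 177 192 190 160 112 101 139 176 193 190 162 110  57]
 [143 177 192 189 163 131 141 173 193 197 185 154 106  57]
 [143 176 191 190 167 151 169 192 197 187 165 132  90  53]
 [143 177 191 189 169 159 180 194 187 
[... 3508 characters left out ...]
70 188 185 173 164 175 180 160 127  96  67  45  35  35  37  37  38
   38  36  38  36  37  36]
 [156 182 193 189 178 171 171 161 133  97  69  47  37  35  38  35  37  37
   37  36  36  38  37  37]
 [177 197 202 201 191 178 161 137 107  72  47  38  34  35  37  36  37  36
   37  37  37  37  38  37]
 [175 196 206 208 197 172 139 108  78  52  39  35  36  36  36  37  37  37
   38  35  37  38  37  39]
 [153 178 194 199 186 154 114  80  56  41  35  36  36  37  37  36  37  37
   35  36  36  36  36  36]
 [121 141 164 172 160 132  92  61  42  37  37  36  35  37  35  37  37  36
   36  37  37  36  35  37]
 [100 110 122 126 118  96  69  46  37  35  37  36  37  37  38  37  36  37
   36  37  37  37  37  35]]
```

```bash
python3 -c "
from h import *
s=telemetry.sense();o=s['tool_pos'];R=s['eef_rot']
p=o+.066*R[:,1];v=np.array([-.526,.753,0]);v/=np.linalg.norm(v)
print(proj('side',[p-[0,0,.107],p-[0,0,.107]-.006*v]).round(1).tolist())
go((.4237,.3003,.221,1.706),(.502,.3109,.221,1.706),(.502,.3109,.203,1.706))"
```

```text
[[231.0, 270.8], [231.1, 269.2]]
now 13.1 [0.4231 0.3005 0.2177] jaw 1.7054 F [-0.1 -0.8 -2.8] w 0.0239
(0.4237, 0.3003, 0.221, 1.706) -> [-0.5 -0.2 -3.3] [-0.001 -0.001 -0.001]
(0.502, 0.3109, 0.221, 1.706) -> [-79.5  -0.2  -3.4] [-0.001 -0.001 -0.001]
(0.502, 0.3109, 0.203, 1.706) -> [-79.6  -0.2  14.6] [-0.001 -0.001 -0.001]
```

Request:
move_arm(commands="0 -0.5 0 -3.5 0 0 0; 0 -15 0 -3.5 0 0 0; 0 -30 0 -3.5 0 0 0; 0 -45 0 -3.5 0 0 0; 0 -60 0 -3.5 0 0 0")

```text
clock: 13.72
tool_pos: [0.484, 0.3084, 0.2209]
eef_rot: [[-0.991, -0.134, -0.001], [-0.134, 0.991, -0.001], [0.001, -0.001, -1.0]]
force: [0.0, -0.2, -3.8]
grip_width: 0.0237
```

```bash
python3 -c "
from h import *
im=snap('side','s7'); a=crop(im,180,150,300,290,4.2); t=snap('top','t7');b=crop(t,100,190,200,290,4);b=cv2.copyMakeBorder(b,0,a.shape[0]-400,0,0,0);cv2.imwrite('pics/s7c.png',a)
go((.502,.3109,.221,1.706),(.502,.3109,.203,1.706))"
```

```text
now 13.825 [0.4846 0.3084 0.2207] jaw 1.7044 F [ 0.2  0.6 -2.7] w 0.0237
(0.502, 0.3109, 0.221, 1.706) -> [-17.5   0.1  -0.3] [-0.001 -0.001 -0.002]
(0.502, 0.3109, 0.203, 1.706) -> [-17.6   0.1  17.7] [-0.001 -0.001 -0.002]
```

View pics/s7c.png

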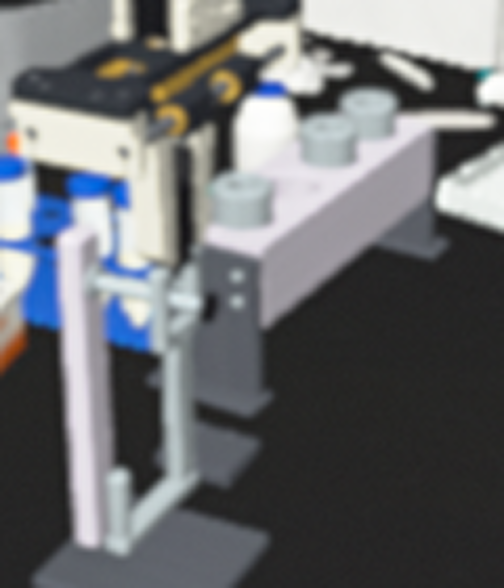

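Request:
move_arm(commands="0 -10 0 0 0 0 0; 0 -17.5 0 0 0 0 0; 0 -17.5 0 5 0 0 0; 0 -17.5 0 9 0 0 0; 0 -17.5 0 9 0 0 0")

```text
clock: 14.45
tool_pos: [0.5012, 0.3107, 0.2111]
eef_rot: [[-0.991, -0.133, -0.002], [-0.133, 0.991, -0.001], [0.002, -0.001, -1.0]]
force: [0.0, 0.2, -2.7]
grip_width: 0.0235
```

Request:
move_arm(commands="0 0 0 1 0 0 0; 0 0 0 2 0 0 0; 0 0 0 2 0 0 0")

```text
clock: 14.82
tool_pos: [0.5012, 0.3107, 0.2091]
eef_rot: [[-0.991, -0.133, -0.002], [-0.133, 0.991, -0.001], [0.002, -0.001, -1.0]]
force: [0.3, -0.8, -3.5]
grip_width: 0.0236
```

Request:
move_arm(commands="0 0 0 1 0 0 0; 0 0 0 2 0 0 0; 0 0 0 2 0 0 0")

```text
clock: 15.2
tool_pos: [0.5013, 0.3107, 0.2076]
eef_rot: [[-0.991, -0.133, -0.001], [-0.133, 0.991, -0.001], [0.001, -0.001, -1.0]]
force: [-1.1, -0.2, 0.7]
grip_width: 0.0238
```

Request:
move_arm(commands="0 0 0 0.5 0 0 0; 0.5 0 0 0.5 0 0 0; 0.5 0 0 0.5 0 0 0; 0.5 0 0 0.5 0 0 0; 0.5 0 0 0.5 0 0 0")

```text
clock: 15.82
tool_pos: [0.5013, 0.3107, 0.2071]
eef_rot: [[-0.991, -0.133, -0.001], [-0.133, 0.991, -0.001], [0.001, -0.001, -1.0]]
force: [0.4, -0.9, 0.6]
grip_width: 0.0458
```

Request:
move_arm(commands="0.5 0 0 -20 0 0 0; 0.5 0 0 -60 0 0 0; 0.5 0 0 -100 0 0 0; 0.9 0 0 -100 0 0 0; 0.9 60 0 -100 0 0 0")

```text
clock: 16.45
tool_pos: [0.4438, 0.3026, 0.3044]
eef_rot: [[-0.991, -0.131, -0.003], [-0.131, 0.991, -0.002], [0.004, -0.002, -1.0]]
force: [-1.4, 0.8, 0.2]
grip_width: 0.0621
```

```bash
python3 -c "
from h import *
im=snap('side','s8'); a=crop(im,180,170,300,290,4.2); t=snap('top','t8'); cv2.imwrite('pics/s8c.png',a)
go((.6,.08,.30,.071))"
```

```text
now 16.55 [0.436  0.3019 0.3049] jaw 1.7063 F [-0.2 -0.6 -0.1] w 0.0697
(0.6, 0.08, 0.3, 0.071) -> [-132.6 -242.     4.2] [-0.009 -0.005  1.635]
```

View pics/s8c.png

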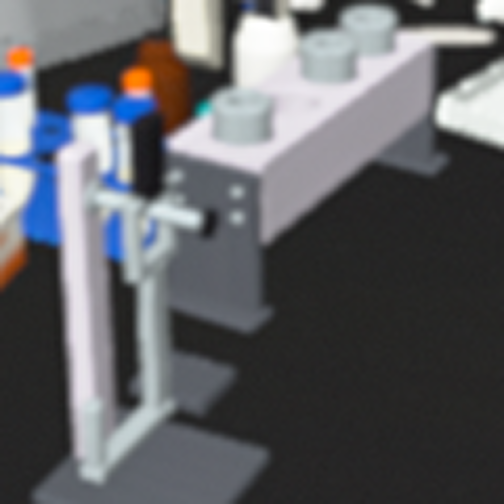

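Request:
move_arm(commands="0.9 -15 -27 4 0 0 0.18; 0.9 -30 -54 4 0 0 0.36; 0.9 -45 -81 4 0 0 0.54; 0.9 -60 -108 4 0 0 0.72; 0.9 -75 -135 4 0 0 0.9")

```text
clock: 17.18
tool_pos: [0.529, 0.1773, 0.2994]
eef_rot: [[-0.718, 0.696, -0.01], [0.696, 0.718, -0.004], [0.005, -0.009, -1.0]]
force: [0.7, -0.0, -0.1]
grip_width: 0.0838
```

```bash
python3 -c "
from h import *
go((.6062,.0809,.25,.071),(.6062,.0809,.18,.071))"
```

```text
now 17.175 [0.529  0.1773 0.2994] jaw 0.8004 F [ 0.7 -0.  -0.1] w 0.0838
(0.6062, 0.0809, 0.25, 0.071) -> [-122.8  -14.9   49. ] [-0.011 -0.001  0.729]
(0.6062, 0.0809, 0.18, 0.071) -> [-123.1  -14.3  119. ] [-0.011 -0.001  0.729]
```

Request:
move_arm(commands="0.9 -30 -4 12 0 0 0.18; 0.9 -60 -8 25 0 0 0.36; 0.9 -90 -11 37 0 0 0.54; 0.9 -123 -15 49 -0.011 -0.001 0.729; 0.9 -123 -15 49 -0.011 -0.001 0.729")

```text
clock: 17.8
tool_pos: [0.6065, 0.0786, 0.2473]
eef_rot: [[-0.068, 0.998, -0.003], [0.998, 0.068, -0.0], [0.0, -0.003, -1.0]]
force: [-0.0, -0.2, -0.9]
grip_width: 0.0838
```

```bash
python3 -c "
from h import *
go((.6062,.0809,.124,.071))"
```

```text
now 17.8 [0.6065 0.0786 0.2473] jaw 0.0681 F [-0.  -0.2 -0.9] w 0.0838
(0.6062, 0.0809, 0.124, 0.071) -> [  2.3   0.2 123.3] [-0.003 -0.    -0.003]
```

Request:
move_arm(commands="0.9 2.3 0 50 -0.003 0 -0.003; 0.9 2.3 0 95 -0.003 0 -0.003; 0.9 2.3 0 122 -0.003 0 -0.003; 0.9 2.3 0 122.5 -0.003 0 -0.003; 0.3 2.3 0 122.5 -0.003 0 -0.003")

```text
clock: 18.42
tool_pos: [0.6063, 0.0814, 0.126]
eef_rot: [[-0.073, 0.997, 0.0], [0.997, 0.073, 0.0], [0.0, 0.0, -1.0]]
force: [0.4, -0.4, 0.0]
grip_width: 0.0777
```

Request:
move_arm(commands="0.3 0 0 0 0 0 0; 0.3 0 0 0 0 0 0; 0.3 0 0 0 0 0 0; 0.3 0 0 0 0 0 0; 0.3 0 0 0 0 0 0")

```text
clock: 19.05
tool_pos: [0.6068, 0.0814, 0.1265]
eef_rot: [[-0.073, 0.997, 0.002], [0.997, 0.073, 0.0], [-0.0, 0.002, -1.0]]
force: [1.0, -0.1, 2.4]
grip_width: 0.0437
```

Request:
move_arm(commands="0.3 0 0 -20 0 0 0; 0.3 0 0 -55 0 0 0; 0.3 0 0 -90 0 0 0; 0.3 0 0 -90 0 0 0")

```text
clock: 19.55
tool_pos: [0.6081, 0.0813, 0.2191]
eef_rot: [[-0.073, 0.997, 0.007], [0.997, 0.073, -0.0], [-0.001, 0.007, -1.0]]
force: [-0.9, -0.4, -2.8]
grip_width: 0.0435
```

```bash
cat >> h.py <<'E'
def tray(f=None):
    im=snap('top',f); hsv=cv2.cvtColor(im,cv2.COLOR_BGR2HSV); m=((hsv[...,2]>130)&(hsv[...,1]<60)).astype(np.uint8); m[:185]=0; m[310:]=0; m[:,:318]=0; m[:,420:]=0
    m=cv2.morphologyEx(m,cv2.MORPH_OPEN,np.ones((5,5)))
    c=max(cv2.findContours(m,0,2)[0],key=cv2.contourArea); b=cv2.boxPoints(cv2.minAreaRect(c)).astype(float)
    Q=np.array([at('top',p,.02)[:2] for p in b]); print('tray px',b.round(1).tolist()); print(Q.round(4).tolist(),'c',Q.mean(0).round(4))
    for i in range(2): d=Q[i+1]-Q[i]; print(np.linalg.norm(d).round(4),np.arctan2(d[1],d[0]).round(3))
E
python3 -c "
from h import *
tray('t9')
go((.42,-.285,.18,.071))"
```

```text
tray px [[331.3, 288.0], [334.2, 199.6], [380.8, 201.2], [377.8, 289.5]]
[[0.3728, -0.2167], [0.6256, -0.2276], [0.6231, -0.3644], [0.3694, -0.3497]] c [ 0.4977 -0.2896]
0.253 -0.043
0.1368 -1.589
now 19.6 [0.6068 0.0813 0.2168] jaw 0.0726 F [-0.2 -0.1 -1.8] w 0.0434
(0.42, -0.285, 0.18, 0.071) -> [-351.8 -213.    36.2] [0.003 0.    0.002]
```

```bash
python3 -c "
from h import *
go((.5776,-.2936,.2168,.071))"
```

```text
now 19.6 [0.6068 0.0813 0.2168] jaw 0.0726 F [-0.2 -0.1 -1.8] w 0.0434
(0.5776, -0.2936, 0.2168, 0.071) -> [-3.718e+02 -5.640e+01 -1.000e-01] [0.003 0.    0.002]
```

Request:
move_arm(commands="0.3 -60 -9 0 0 0 0; 0.3 -120 -18 0 0 0 0; 0.3 -180 -27 0 0 0 0; 0.3 -240 -36 0 0 0 0; 0.3 -300 -45 0 0 0 0")

```text
clock: 20.23
tool_pos: [0.5822, -0.2224, 0.214]
eef_rot: [[-0.073, 0.997, -0.001], [0.997, 0.073, 0.002], [0.002, -0.0, -1.0]]
force: [0.1, -0.1, -1.8]
grip_width: 0.0438
```

```bash
python3 -c "
from h import *
go((.5776,-.2936,.12,.071),(.5776,-.2936,.042,.071))"
```

```text
now 20.225 [ 0.5822 -0.2224  0.214 ] jaw 0.0726 F [ 0.1 -0.1 -1.8] w 0.0438
(0.5776, -0.2936, 0.12, 0.071) -> [-70.9  -9.7  93.8] [-0.    -0.002  0.002]
(0.5776, -0.2936, 0.042, 0.071) -> [-71.1  -9.7 171.8] [-0.    -0.002  0.002]
```

Request:
move_arm(commands="0.3 -40 -5 0 0 0 0; 0.3 -71 -10 30 0 -0.002 0.002; 0.3 -71 -10 80 0 -0.002 0.002; 0.3 -71 -10 120 0 -0.002 0.002; 0.3 -71 -10 150 0 -0.002 0.002")

```text
clock: 20.85
tool_pos: [0.5747, -0.292, 0.0589]
eef_rot: [[-0.07, 0.998, -0.006], [0.998, 0.07, 0.004], [0.005, -0.006, -1.0]]
force: [0.2, -0.6, -1.7]
grip_width: 0.0436
```

```bash
python3 -c "
from h import *
tray()
go((.5776,-.2936,.042,.071))"
```

```text
tray px [[333.5, 236.0], [335.2, 199.5], [356.3, 200.5], [354.7, 236.9]]
[[0.52, -0.2242], [0.6259, -0.2303], [0.624, -0.2923], [0.518, -0.2855]] c [ 0.572  -0.2581]
0.1061 -0.058
0.0621 -1.601
now 20.9 [ 0.5728 -0.2906  0.055 ] jaw 0.0702 F [-1.2  1.  -4. ] w 0.0436
(0.5776, -0.2936, 0.042, 0.071) -> [-3.4  4.7 12.9] [-0.01  -0.009 -0.001]
```

Request:
move_arm(commands="0.3 -3 4.7 5 -0.01 -0.009 0; 0.3 -3 4.7 10 -0.01 -0.009 0; 0.3 -3 4.7 13 -0.01 -0.009 0; 0.3 -3 4.7 14 -0.01 -0.009 0; 0.3 -3 4.7 14.5 -0.01 -0.009 0")

```text
clock: 21.52
tool_pos: [0.578, -0.2934, 0.0412]
eef_rot: [[-0.07, 0.998, 0.001], [0.998, 0.07, -0.001], [-0.001, 0.001, -1.0]]
force: [0.2, -0.4, -1.3]
grip_width: 0.0434
```

Request:
move_arm(commands="0.3 0 0 0.7 0 0 0; 0.3 0 0 1 0 0 0; 0.3 0 0 1 0 0 0")

```text
clock: 21.9
tool_pos: [0.5782, -0.2936, 0.0406]
eef_rot: [[-0.07, 0.998, 0.001], [0.998, 0.07, -0.002], [-0.002, 0.001, -1.0]]
force: [-0.1, -0.4, 1.1]
grip_width: 0.0435
```

Contact. Release and rise.

Request:
move_arm(commands="0.6 0 0 0 0 0 0; 0.6 0 0 0 0 0 0; 0.6 0 0 -10 0 0 0; 0.6 0 0 -60 0 0 0; 0.9 0 0 -120 0 0 0")

```text
clock: 22.52
tool_pos: [0.5773, -0.2929, 0.1612]
eef_rot: [[-0.07, 0.998, -0.001], [0.998, 0.07, 0.0], [0.0, -0.001, -1.0]]
force: [0.4, -0.6, 0.4]
grip_width: 0.0619
```

```bash
python3 -c "
from h import *
go((.5782,-.2936,.215,.071),(.6194,-.1047,.215,.071),(.6150,-.0428,.215,.071))"
```

```text
now 22.525 [ 0.5773 -0.2929  0.1612] jaw 0.0701 F [ 0.4 -0.6  0.4] w 0.0619
(0.5782, -0.2936, 0.215, 0.071) -> [ -0.7   0.8 -53.8] [-0.001 -0.    -0.001]
(0.6194, -0.1047, 0.215, 0.071) -> [184.8  55.2 -53.8] [-0.001 -0.    -0.001]
(0.615, -0.0428, 0.215, 0.071) -> [246.9  55.1 -53.8] [-0.001 -0.    -0.001]
```

Request:
move_arm(commands="0.9 20 6 -30 0 0 0; 0.9 75 22 -30 0 0 0; 0.9 130 39 -30 0 0 0; 0.9 185 55 -30 0 0 0; 0.9 185 55 -30 0 0 0")

```text
clock: 23.15
tool_pos: [0.6198, -0.1001, 0.1922]
eef_rot: [[-0.076, 0.997, 0.0], [0.997, 0.076, 0.001], [0.001, 0.001, -1.0]]
force: [0.2, -0.5, -0.9]
grip_width: 0.0837
```

```bash
python3 -c "
from h import *
go((.6194,-.1047,.1255,.071))"
```

```text
now 23.15 [ 0.6198 -0.1001  0.1922] jaw 0.0756 F [ 0.2 -0.5 -0.9] w 0.0837
(0.6194, -0.1047, 0.1255, 0.071) -> [-4.6 -0.7 66.7] [ 0.    -0.001  0.005]
```

Request:
move_arm(commands="0.9 -4 0 0 0 0 0.005; 0.9 -4 -0.7 40 0 0 0.005; 0.9 -4 -0.7 66 0 0 0.005; 0.9 -4 -0.7 66 0 0 0.005; 0.3 -4 -0.7 66 0 0 0.005")

```text
clock: 23.78
tool_pos: [0.62, -0.1056, 0.1275]
eef_rot: [[-0.069, 0.998, 0.002], [0.998, 0.069, 0.0], [0.0, 0.002, -1.0]]
force: [-0.4, -0.3, -0.4]
grip_width: 0.0777
```

Request:
move_arm(commands="0.3 0 0 0 0 0 0; 0.3 0 0 0 0 0 0; 0.3 0 0 0 0 0 0; 0.3 0 0 0 0 0 0; 0.3 0 0 0 0 0 0")

```text
clock: 24.4
tool_pos: [0.6201, -0.1056, 0.1278]
eef_rot: [[-0.069, 0.998, 0.002], [0.998, 0.069, -0.0], [-0.0, 0.002, -1.0]]
force: [-1.7, -0.5, 3.6]
grip_width: 0.0432
```

Request:
move_arm(commands="0.3 0 0 -20 0 0 0; 0.3 0 0 -55 0 0 0; 0.3 0 0 -80 0 0 0; 0.3 0 0 -80 0 0 0")

```text
clock: 24.9
tool_pos: [0.621, -0.1059, 0.2095]
eef_rot: [[-0.069, 0.998, 0.006], [0.998, 0.069, -0.001], [-0.002, 0.006, -1.0]]
force: [0.3, 0.2, -2.2]
grip_width: 0.0434
```

```bash
python3 -c "
from h import *
tray()
go((.4977,-.2896,.205,.071))"
```

```text
tray px [[331.3, 288.0], [334.2, 200.1], [380.8, 201.7], [377.8, 289.5]]
[[0.3728, -0.2167], [0.624, -0.2276], [0.6216, -0.3643], [0.3694, -0.3497]] c [ 0.497  -0.2896]
0.2514 -0.043
0.1368 -1.589
now 24.95 [ 0.6201 -0.1055  0.2077] jaw 0.0694 F [ 0.1 -0.  -2.5] w 0.0433
(0.4977, -0.2896, 0.205, 0.071) -> [-175.1 -134.8    2.4] [ 0.003  0.    -0.002]
```

Request:
move_arm(commands="0.3 -45 -34 0 0 0 0; 0.3 -88 -67 0 0 0 0; 0.3 -132 -101 2 0 0 0; 0.3 -175 -135 2 0.003 0 0; 0.3 -175 -135 2 0.003 0 0")

```text
clock: 25.58
tool_pos: [0.4946, -0.292, 0.2031]
eef_rot: [[-0.064, 0.998, -0.003], [0.998, 0.064, 0.001], [0.001, -0.003, -1.0]]
force: [1.3, 0.6, -2.0]
grip_width: 0.0433
```

```bash
python3 -c "
from h import *
go((.4977,-.2896,.044,.071))"
```

```text
now 25.575 [ 0.4946 -0.292   0.2031] jaw 0.0641 F [ 1.3  0.6 -2. ] w 0.0433
(0.4977, -0.2896, 0.044, 0.071) -> [  2.    3.8 159.1] [-0.003 -0.001 -0.007]
```

Request:
move_arm(commands="0.3 2 3.8 50 -0.003 -0.001 -0.007; 0.3 2 3.8 100 -0.003 -0.001 -0.007; 0.3 2 3.8 140 -0.003 -0.001 -0.007; 0.3 2 3.8 155 -0.003 -0.001 -0.007; 0.3 2 3.8 159 -0.003 -0.001 -0.007")

```text
clock: 26.2
tool_pos: [0.4977, -0.2887, 0.0432]
eef_rot: [[-0.072, 0.997, -0.002], [0.997, 0.072, 0.002], [0.002, -0.002, -1.0]]
force: [0.4, 1.0, -2.0]
grip_width: 0.0434
```

Request:
move_arm(commands="0.3 0 0 0 0 0 0; 0.3 0 0 0 0 0 0")

```text
clock: 26.45
tool_pos: [0.4987, -0.2893, 0.0446]
eef_rot: [[-0.072, 0.997, 0.0], [0.997, 0.072, -0.0], [-0.0, 0.0, -1.0]]
force: [0.5, 0.8, -2.2]
grip_width: 0.0435
```

Request:
move_arm(commands="0.3 0 0 1.5 0 0 0; 0.3 0 0 2.5 0 0 0; 0.3 0 0 2.5 0 0 0")

```text
clock: 26.82
tool_pos: [0.4987, -0.2893, 0.0423]
eef_rot: [[-0.072, 0.997, 0.001], [0.997, 0.072, -0.0], [-0.0, 0.001, -1.0]]
force: [-0.4, 0.4, -2.1]
grip_width: 0.0433
```

Request:
move_arm(commands="0.3 0 0 0.7 0 0 0; 0.3 0 0 0.8 0 0 0; 0.3 0 0 0.8 0 0 0")

```text
clock: 27.2
tool_pos: [0.4987, -0.2894, 0.0419]
eef_rot: [[-0.072, 0.997, 0.001], [0.997, 0.072, -0.0], [-0.0, 0.001, -1.0]]
force: [-1.4, 1.1, 4.7]
grip_width: 0.0434
```

Request:
move_arm(commands="0.6 0 0 0 0 0 0; 0.6 0 0 0 0 0 0; 0.6 0 0 -10 0 0 0; 0.6 0 0 -60 0 0 0; 0.9 0 0 -120 0 0 0")

```text
clock: 27.82
tool_pos: [0.4979, -0.2889, 0.1626]
eef_rot: [[-0.072, 0.997, -0.001], [0.997, 0.072, 0.001], [0.001, -0.001, -1.0]]
force: [0.2, -0.1, 0.2]
grip_width: 0.0613
```

```bash
python3 -c "
from h import *
go((.6150,-.0428,.195,.071))"
```

```text
now 27.825 [ 0.4979 -0.2889  0.1626] jaw 0.0718 F [ 0.2 -0.1  0.2] w 0.0613
(0.615, -0.0428, 0.195, 0.071) -> [237.1 134.4 -32.2] [-0.001 -0.001  0.001]
```

Request:
move_arm(commands="0.9 40 22 -32 0 0 0; 0.9 90 51 -32 0 0 0; 0.9 140 79 -32 0 0 0; 0.9 190 108 -32 0 0 0; 0.9 237 134 -32 0 0 0")

```text
clock: 28.45
tool_pos: [0.6154, -0.041, 0.1956]
eef_rot: [[-0.072, 0.997, -0.0], [0.997, 0.072, 0.001], [0.001, 0.0, -1.0]]
force: [0.1, 0.2, 0.1]
grip_width: 0.0835
```

```bash
python3 -c "
from h import *
go((.6150,-.0428,.1255,.071))"
```

```text
now 28.45 [ 0.6154 -0.041   0.1956] jaw 0.072 F [0.1 0.2 0.1] w 0.0835
(0.615, -0.0428, 0.1255, 0.071) -> [-1.9 -0.6 70.1] [ 0.    -0.001  0.001]
```

Request:
move_arm(commands="0.9 -2 -0.6 20 0 0 0; 0.9 -2 -0.6 55 0 0 0; 0.9 -2 -0.6 70 0 0 0; 0.9 -2 -0.6 70 0 0 0; 0.3 -2 -0.6 70 0 0 0")

```text
clock: 29.08
tool_pos: [0.6158, -0.0435, 0.127]
eef_rot: [[-0.072, 0.997, 0.002], [0.997, 0.072, 0.001], [0.0, 0.002, -1.0]]
force: [-0.9, 0.1, 0.8]
grip_width: 0.0777
```

Request:
move_arm(commands="0.3 0 0 0 0 0 0; 0.3 0 0 0 0 0 0; 0.3 0 0 0 0 0 0; 0.3 0 0 0 0 0 0; 0.3 0 0 0 0 0 0")

```text
clock: 29.7
tool_pos: [0.6163, -0.0435, 0.1273]
eef_rot: [[-0.072, 0.997, 0.003], [0.997, 0.072, 0.0], [0.0, 0.003, -1.0]]
force: [1.8, 0.9, 1.2]
grip_width: 0.0434
```

Request:
move_arm(commands="0.3 0 0 -20 0 0 0; 0.3 0 0 -55 0 0 0; 0.3 0 0 -80 0 0 0; 0.3 0 0 -80 0 0 0")

```text
clock: 30.2
tool_pos: [0.617, -0.0437, 0.209]
eef_rot: [[-0.072, 0.997, 0.007], [0.997, 0.072, -0.001], [-0.001, 0.007, -1.0]]
force: [-0.3, -0.8, -2.1]
grip_width: 0.0431
```

```bash
python3 -c "
from h import *
tray('t10')
go((.4178,-.2856,.205,.071))
im=cv2.imread('pics/t10.png'); cv2.imwrite('pics/t10c.png',crop(im,190,160,430,320,3.2))"
```

```text
tray px [[327.1, 285.6], [331.8, 197.6], [378.1, 200.1], [373.5, 288.1]]
[[0.3792, -0.2048], [0.6313, -0.2204], [0.6263, -0.3566], [0.3734, -0.3372]] c [ 0.5026 -0.2798]
0.2525 -0.062
0.1362 -1.608
now 30.25 [ 0.616  -0.0435  0.2073] jaw 0.0716 F [-0.4  0.2 -2.6] w 0.0432
(0.4178, -0.2856, 0.205, 0.071) -> [-227.3 -215.1    1.5] [0.004 0.    0.001]
```

View pics/t10c.png

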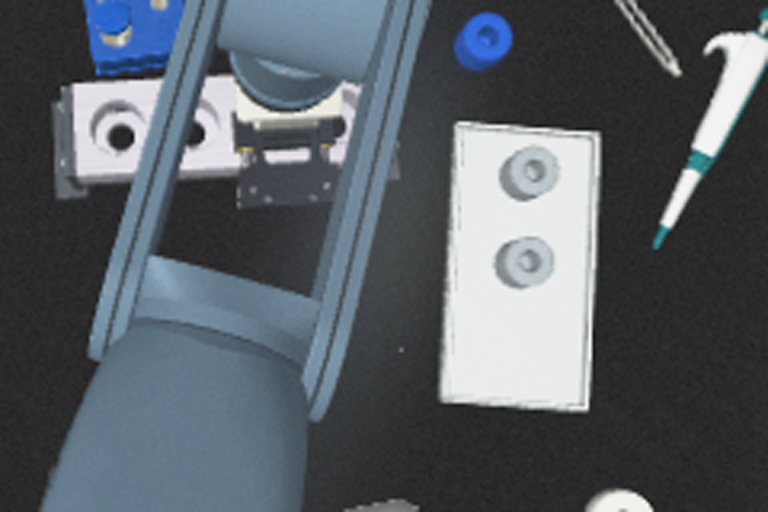

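```bash
python3 -c "
from h import *
go((.4228,-.2745,.205,.071))"
```

```text
now 30.25 [ 0.616  -0.0435  0.2073] jaw 0.0716 F [-0.4  0.2 -2.6] w 0.0432
(0.4228, -0.2745, 0.205, 0.071) -> [-216.6 -209.3    1.5] [0.004 0.    0.001]
```

Request:
move_arm(commands="0.3 -40 -38 0 0 0 0; 0.3 -82 -79 0 0 0 0; 0.3 -124 -120 1 0 0 0; 0.3 -168 -162 1 0.004 0 0; 0.3 -210 -203 1 0.004 0 0")

```text
clock: 30.88
tool_pos: [0.4263, -0.268, 0.2036]
eef_rot: [[-0.072, 0.997, -0.003], [0.997, 0.072, 0.002], [0.002, -0.003, -1.0]]
force: [1.5, -0.2, -1.9]
grip_width: 0.0436
```

```bash
python3 -c "
from h import *
go((.4228,-.2745,.1,.071),(.4228,-.2745,.044,.071))"
```

```text
now 30.875 [ 0.4263 -0.268   0.2036] jaw 0.0718 F [ 1.5 -0.2 -1.9] w 0.0436
(0.4228, -0.2745, 0.1, 0.071) -> [ -6.5  -3.7 103.6] [-0.003 -0.002  0.001]
(0.4228, -0.2745, 0.044, 0.071) -> [ -6.6  -3.6 159.6] [-0.003 -0.002  0.001]
```

Request:
move_arm(commands="0.3 -6.5 -3.6 40 -0.003 -0.002 0.001; 0.3 -6.5 -3.6 95 -0.003 -0.002 0.001; 0.3 -6.5 -3.6 140 -0.003 -0.002 0.001; 0.3 -6.5 -3.6 157 -0.003 -0.002 0.001; 0.3 -6.5 -3.6 158 -0.003 -0.002 0.001")

```text
clock: 31.5
tool_pos: [0.4208, -0.2726, 0.0428]
eef_rot: [[-0.071, 0.997, -0.004], [0.997, 0.071, 0.005], [0.005, -0.004, -1.0]]
force: [0.0, -0.1, 0.0]
grip_width: 0.0435
```

Request:
move_arm(commands="0.3 0 0 0 0 0 0; 0.3 0 0 0 0 0 0")

```text
clock: 31.75
tool_pos: [0.4209, -0.2726, 0.0432]
eef_rot: [[-0.071, 0.997, -0.004], [0.997, 0.071, 0.004], [0.005, -0.003, -1.0]]
force: [0.1, 0.6, -1.4]
grip_width: 0.0434
```

Request:
move_arm(commands="0.3 0 0 1 -0.003 -0.004 0; 0.3 0 0 1.8 -0.003 -0.004 0; 0.3 0 0 1.8 -0.003 -0.004 0")

```text
clock: 32.12
tool_pos: [0.421, -0.2726, 0.0415]
eef_rot: [[-0.071, 0.997, -0.0], [0.997, 0.071, 0.0], [0.0, -0.0, -1.0]]
force: [0.9, -0.3, -0.8]
grip_width: 0.0433
```

Request:
move_arm(commands="0.3 0 0 0.6 0 0 0; 0.3 0 0 0.6 0 0 0")

```text
clock: 32.38
tool_pos: [0.421, -0.2726, 0.0409]
eef_rot: [[-0.071, 0.997, -0.0], [0.997, 0.071, 0.0], [0.0, -0.0, -1.0]]
force: [0.0, -0.0, -1.3]
grip_width: 0.0433
```

Request:
move_arm(commands="0.3 0 0 0.8 0 0 0; 0.3 0 0 0.8 0 0 0")

```text
clock: 32.62
tool_pos: [0.4211, -0.2729, 0.0407]
eef_rot: [[-0.071, 0.997, 0.0], [0.997, 0.071, -0.0], [-0.0, 0.0, -1.0]]
force: [-0.4, 0.3, 5.4]
grip_width: 0.0434
```

Contact. Release, rise and back off to the side.

Request:
move_arm(commands="0.6 0 0 0 0 0 0; 0.6 0 0 0 0 0 0; 0.6 0 0 -10 0 0 0; 0.6 0 0 -60 0 0 0; 0.6 0 0 -120 0 0 0")

```text
clock: 33.25
tool_pos: [0.4204, -0.2722, 0.1616]
eef_rot: [[-0.071, 0.997, -0.002], [0.997, 0.071, 0.002], [0.002, -0.002, -1.0]]
force: [1.4, -0.2, -0.5]
grip_width: 0.0556
```

Request:
move_arm(commands="0.6 40 0 -80 0 0 0; 0.6 100 -10 -80 0 0 0; 0.6 160 -20 -80 0 0 0; 0.6 220 -30 -80 0 0 0; 0.6 280 -40 -80 0 0 0")

```text
clock: 33.88
tool_pos: [0.3624, -0.0032, 0.243]
eef_rot: [[-0.07, 0.998, 0.0], [0.998, 0.07, 0.001], [0.001, 0.0, -1.0]]
force: [1.3, -0.1, -0.5]
grip_width: 0.056
```

```bash
python3 -c "
from h import *
t=snap('top','t11'); s=snap('side','s11'); a=crop(t,100,110,430,320,1.5); b=crop(s,160,110,400,310,1.8); w=max(a.shape[1],b.shape[1])
pad=lambda q:cv2.copyMakeBorder(q,0,0,0,w-q.shape[1],0)
cv2.imwrite('pics/f.png',np.vstack([pad(a),pad(b)])[:600] if 0 else cv2.resize(np.vstack([pad(a),pad(b)]),None,fx=.88,fy=.88))
go((.4,0,.3,0))"
```

```text
now 33.975 [3.608e-01 2.000e-04 2.428e-01] jaw 0.0777 F [ 0.5 -0.3 -0.2] w 0.0562
(0.4, 0, 0.3, 0) -> [ -3.1  39.  -57.2] [-0.001 -0.004  0.078]
```

View pics/f.png

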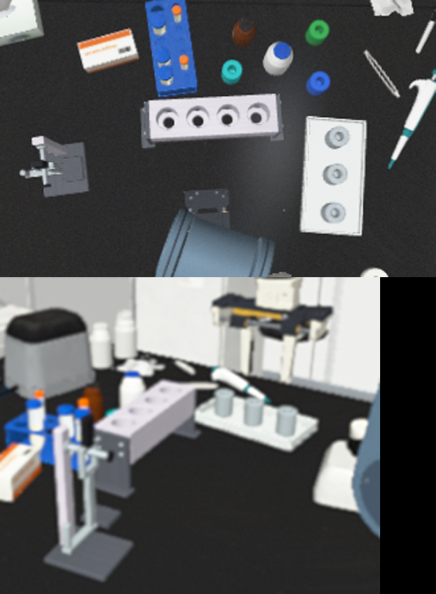

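All three inserts stand upright in the tray, the tool hangs on the peg, and the bottles and carton are in place.

Request:
move_arm(commands="0.6 0 0 0 0 0 0; 0.6 0 0 0 0 0 0; 0.6 0 0 0 0 0 0")

```text
clock: 34.35
tool_pos: [0.3612, -0.001, 0.2428]
eef_rot: [[-0.075, 0.997, -0.001], [0.997, 0.075, 0.003], [0.004, -0.001, -1.0]]
force: [-0.3, 0.1, -0.2]
grip_width: 0.0557
```

```bash
python3 -c "
from rig import order
print(order.close_job())"
```

```text
the job is handed in; nothing more can be done
None
```

I poked up the three inserts that were there (wells 0, 1 and 3; well 2 was empty) until all stood proud. Then I hung the tool by its eye on the peg and let go, and stood the three inserts on the tray floor. The job was handed in at about 34 s of the 200 s.

- **Last pictures:** all four wells are empty and the three inserts stand upright in the tray. The tool hangs on the peg and the gripper is clear of everything. The bottles and carton look undisturbed; I checked them by eye only.
- **Tool grasp:** my first lift came before the fingers had closed, so it raised nothing. I went back down and gripped the tool properly.
- **Tool height on the peg:** the side picture suggested the tool had slipped 2–4 mm in the grip. The height at which it touched the peg showed it had not.
- **Tray:** it shifted about 1 cm between placing the second and third inserts. I measured it again and corrected the last placing.

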